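# Serve the sweets from the pull dispenser

### The job

Pull the dispenser's orange pull out to its stop so that all five sweets drop into the blue scoop, then ease it fully home without letting it snap back. Then take the scoop out, tip all five sweets into the white bowl, and stand the empty scoop upright on a free spot of the table. Leave the bowl and the other things on the table where they are.

Things in the scene. Friction and masses are not known exactly. Their poses are not given: they have to be found in the camera images.
- dispenser: Sweet dispenser, fixed. Origin on the table below the hopper's middle; front (orange pull) is its -x. Clear hopper 68 x 68 mm outside, 111 to 179 mm high, holding five sweets. Black chute below it, 60 x 60 mm inside, lower edge 90 mm up. Black column behind (x 60 to 84 mm, 60 mm wide, 160 mm high) on a foot (x 58 to 148 mm, 130 mm wide, 14 mm high). Open in front and at both sides under the chute.
- gate (a joint): Gate plate closing the bottom of the hopper. 0 = home (closed), 0.06 m = out at its stop (open), sliding along the dispenser's -x. A spring draws it home: 5 N at home, 8 N at the stop; let go when out, it snaps back. When it is out the sweets fall straight down through the chute.
- pull_grip (a point): Point on the upright orange pull on the gate's stem, moves with the gate: a block 22 mm along the dispenser's x, 14 mm along its y, from 94 to 138 mm high. This point is 122 mm high and, with the gate home, 105 mm in front (-x) of the dispenser's origin.
- scoop: Blue scoop, about 0.12 kg: round cup, 64 mm wide at the foot, 92 at the rim, 65 high, wall 3, floor 4 mm. Origin: centre of its underside, z up. Wooden bar handle along its -y, 14 mm wide, 20 high, from 42 to 136 mm off the axis, its centre 45 mm up. Starts under the chute, handle to the dispenser's -y side; the chute is 25 mm above the rim, so slide it out sideways before raising it.
- scoop_grip (a point): Point in the middle of the scoop's handle, 100 mm from the cup's axis (scoop -y), 45 mm above its underside.
- bowl: White round serving bowl, 160 mm wide at the rim, 50 mm high, loose, about 0.45 kg. Origin at the centre of its underside. It stands to the left or to the right of the dispenser; the succulent is at the other side.
- sweet1: Round sweet, 26 mm across, 12 g, red; origin at its centre.
- sweet2: Round sweet, 26 mm across, 12 g, yellow; origin at its centre.
- sweet3: Round sweet, 26 mm across, 12 g, green; origin at its centre.
- sweet4: Round sweet, 26 mm across, 12 g, red; origin at its centre.
- sweet5: Round sweet, 26 mm across, 12 g, yellow; origin at its centre.
- succulent: Bystander, loose: the potted succulent (terracotta pot 90 mm wide, 75 mm high, leaves to about 105 mm). Origin at the centre of its underside.
- mug: Bystander, loose: the blue mug (82 mm wide, 92 mm high, handle on its +y). Origin at the centre of its underside.
- candle: Bystander, loose: the amber candle jar (72 mm wide, 85 mm high). Origin at the centre of its underside.
- remote: Bystander, loose: the black remote control (160 x 44 x 18 mm, long side along its x). Origin at the centre of its underside.
- coasters: Bystander, loose: the stack of cork coasters (96 mm wide, 24 mm high). Origin at the centre of its underside.
- spectacle_case: Bystander, loose: the grey spectacle case (155 x 60 x 40 mm, long side along its x). Origin at the centre of its underside.
There are look-alikes about, which are no part of the job. What is meant by the scoop is not red, and is the smaller of those in its own colour.

How it is judged (in metres and radians):
On the way, in this order (a step that is already met when the one before it is completed fails the run):
1. the gate is pulled out to its stop (within 4 mm) (value of joint gate above 0.056 m), for 0.2 s.
2. all five sweets lie in the scoop and the gate is home again (within 5 mm) (value of joint gate below 0.005 m and horizontal distance between each of sweet1, sweet2, sweet3, sweet4, sweet5 and scoop below 0.045 m and z of sweet1 in the frame of scoop between 0.005 and 0.07 m and z of sweet2 in the frame of scoop between 0.005 and 0.07 m and z of sweet3 in the frame of scoop between 0.005 and 0.07 m and z of sweet4 in the frame of scoop between 0.005 and 0.07 m and z of sweet5 in the frame of scoop between 0.005 and 0.07 m), for 0.2 s.
At the end, for the whole second after the job is handed in: All five sweets lie at rest in the bowl (centres within 75 mm of its axis and below 55 mm above its underside), the bowl level within 0.15 rad; the scoop stands at rest upright (within 0.1 rad) on the table (underside within 8 mm), anywhere; the gate is home within 5 mm (horizontal distance between each of sweet1, sweet2, sweet3, sweet4, sweet5 and bowl below 0.075 m and z of sweet1 in the frame of bowl between 0.005 and 0.055 m and z of sweet2 in the frame of bowl between 0.005 and 0.055 m and z of sweet3 in the frame of bowl between 0.005 and 0.055 m and z of sweet4 in the frame of bowl between 0.005 and 0.055 m and z of sweet5 in the frame of bowl between 0.005 and 0.055 m and angle between bowl's own z axis and vertical below 0.15 rad and angle between scoop's own z axis and vertical below 0.1 rad and height (world z) of scoop below 0.008 m and value of joint gate below 0.005 m and linear speed of each of scoop, bowl below 0.02 m/s and linear speed of each of sweet1, sweet2, sweet3, sweet4, sweet5 below 0.05 m/s); the robot touches nothing.
It fails at once if the gate is let snap home (faster than 0.3 m/s inward while still more than 12 mm out) (value of joint gate above 0.012 m and velocity of joint gate below -0.3 m/s).
It fails at once if the bowl is shoved more than 40 mm (distance of bowl from where it was at the start of the episode above 0.04 m).
It fails at once if a bystander (succulent, mug, candle, remote, coasters or spectacle case) is moved more than 40 mm (distance of any of succulent, mug, candle, remote, coasters, spectacle_case from where it was at the start of the episode above 0.04 m).
It also fails if it takes over 72 s, if anything falls off the work surface, if the arm or the gripper's body presses on something with over 40 N, if the wrist force passes 120 N, or if a joint passes its speed limit or range.

### The arm

A 7-joint arm with a two-finger parallel gripper is mounted at the origin on the work surface. World frame = base frame: x ahead of the robot, y to its left, z up, the work surface at z = 0. Lengths are in mm, angles in rad, forces in N, time in s.
With the tool pointing down it reaches from about 425 to 825 mm from the base axis. Payload 3.6 kg.
Tool frame: the origin (TCP) lies at the very end of the fingers, on their centre line; the grasp point (between the pads) lies 19 mm behind it; z points along the fingers, y is the line along which they close (so a half turn about z gives the same grasp; the last joint's range is limited). The gripper opens to 85 mm and grips with 20 to 120 N. Pads are 22 mm wide; open, the fingers measure 114 mm over their backs; the gripper's body (76 mm by 85 mm) begins 54 mm behind the grasp point. The pads swing forward as they close: fully open they stand 13 mm farther back than shut.
Start: joints at [-1.232, 0.615, -0.013, 1.423, 0.008, 1.103, -0.04], TCP at [232.467, 606.976, 210.097] pointing down, gripper open.
Joint ranges: [-3.12, 3.12], [-0.3, 2.06], [-1.34, 1.32], [0.26, 2.42], [-1.36, 4.5], [0.01, 1.98], [-2.84, 2.84]. Speed limits (rad/s): [2.79, 2.79, 3.14, 3.14, 3.14, 3.14, 3.14].

### API

Orientations are given as a rotation vector (axis times angle).
In Python, from station import sense, cams, job_done gives the robot as it stands.
- The arm moves only by the tool play_rows, never from a script. Its arguments are lists of equal length, an entry for each row: "travel": the shift along the tool's x, y, z in m, a list of three; "twist": the turn about the tool's z in degrees; "jaw": the finger opening in m, from 0 to 0.0854. In form: {"travel": [[dx, dy, dz], ...], "twist": [twist, ...], "jaw": [jaw, ...]}. A call has 1 to 20 rows; each row is the pose to reach, as a shift and turn from the pose commanded when the call began, along the tool's axes at that moment; what a row does not reach only later rows make up. A row lasts 1/10 s, in which the tool goes at most 50 mm and 8.59 degrees, less where a joint would pass 70% of its speed; a pose out of reach is approached as far as the arm can. A call with a gripper value outside its range is refused whole. The fingers move at their own pace and stop on an object; "force" is the grip in N (left out, the last holds). Time passes only in rows, so rows that repeat a pose let the fingers close. It gives the time, the measured TCP pose, the force, the opening and the grip force at its end, in the units of the state.
- sense(): the state, without advancing time (a new reading comes with each control period).
- cams.grab_frame(name): name is "scene" or "top"; returns (picture, depth): 420x560x3 uint8, blue, green, red; 420x560 float32, mm along the optical axis (not along the pixel's ray), 0 where there is no reading.
- cams.camera_model(name): a dict with "intrinsics" (3x3 intrinsics, pixels), "origin" and "attitude" of the camera in the world. Camera axes: x right, y up, looking along -z (the intrinsics and any distortion apply to the point x, -y, -z); pixel columns grow to the right and rows downward; lengths in mm; the calibration is good to about 2 mm. A picture is of the moment at which its call begins. camera_model takes no time and is no camera call.
- job_done(): hands the job in; it is judged then, once.
The state is a dict: "clock": time; "q": joint angles; "qvel": joint speeds; "joint_efforts": joint torques, N m; "position": TCP position; "ee_rot": TCP orientation; "ft_force": force on the tool from outside, world axes, zero at the start; "torque": the same for the moment, N m; "width": finger opening in mm; "grasp_force": force on a finger pad.
Only numpy, scipy, OpenCV 4.12 (cv2) and the standard library are available. Lean on these libraries where they do the work, as an engineer would, in place of code of your own. Each camera call takes 0.05 s, during which the arm holds its last target. There are 200 camera calls.

## Working session

There is one attempt and no reset: what is moved stays moved. The work goes in short steps, Python scripts to look and compute and a tool call to move; the robot and the scene stay as the last step left them, time stands still between calls to the robot, and variables do not carry over. Pictures are saved under pics/ and viewed, at most 12 in all, crops included, and the job is handed in when it is done.

Besides the shell and the picture viewer there is one more tool, called in YAML: its name, and indented under it one key for each argument. play_rows: Moves the arm, as the interface text tells. Its arguments: {"type":"object","properties":{"travel":{"type":"array","items":{"type":"array","items":{"type":"number"}}},"twist":{"type":"array","items":{"type":"number"}},"jaw":{"type":"array","items":{"type":"number"}},"force":{"type":"number"}},"required":["travel","twist","jaw"]}

```bash
mkdir -p pics; ls; python3 - <<'E'
from station import sense,cams
import cv2,numpy as np
for n in("scene","top"):
    p,d=cams.grab_frame(n); cv2.imwrite(f"pics/{n}0.png",p); np.save(f"pics/{n}0.npy",d); m=cams.camera_model(n); print(n,m)
    np.savez(f"pics/{n}_cam.npz",**{k:np.array(v) for k,v in m.items()})
print(sense())
E
```

```text
pics
scene {'intrinsics': array([[451.79560089,   0.        , 281.68858142],
       [  0.        , 451.79560089, 206.09833032],
       [  0.        ,   0.        ,   1.        ]]), 'origin': array([1352.72124295, -522.97918887,  953.94072087]), 'attitude': array([0.79334816, 0.47453174, 0.95680387])}
top {'intrinsics': array([[420.89863446,   0.        , 285.05377901],
       [  0.        , 420.89863446, 216.15493664],
       [  0.        ,   0.        ,   1.        ]]), 'origin': array([ 384.14506437,  -16.84376373, 1245.33800663]), 'attitude': array([ 0.05089445, -0.01499559, -1.58549842])}
{'clock': 0.1, 'q': array([-1.23153892,  0.6158391 , -0.0125994 ,  1.42476252,  0.00804022,
        1.10342537, -0.04040122]), 'qvel': array([-0.00056645, -0.00374932, -0.00019721, -0.00232129,  0.00078826,
       -0.00031564,  0.00029788]), 'joint_efforts': array([ 1.36467599e-03, -4.70388007e+01,  2.60325847e-01, -1.71571505e+01,
        1.00914840e-02,  5.91251068e-03, -1.59444255e-05]), 'position': array([232.18917482, 606.30462699, 209.03541577]), 'ee_rot': array([-0.57121556, -3.08877036,  0.00368128]), 'ft_force': array([ 0.27843165,  0.67975292, -0.01511333]), 'torque': array([ 0.00124265, -0.0254297 ,  0.0378322 ]), 'grasp_force': 0.0, 'width': 85.33495835261735}
```

View pics/scene0.png

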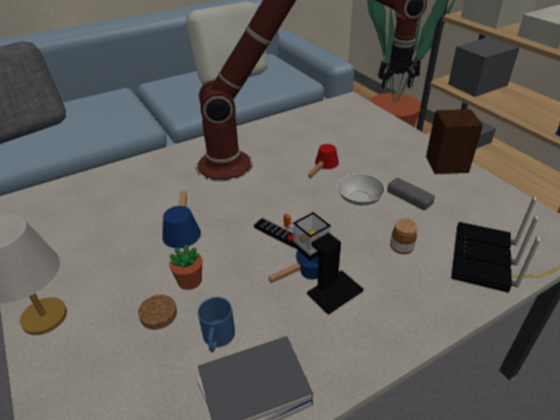

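View pics/top0.png

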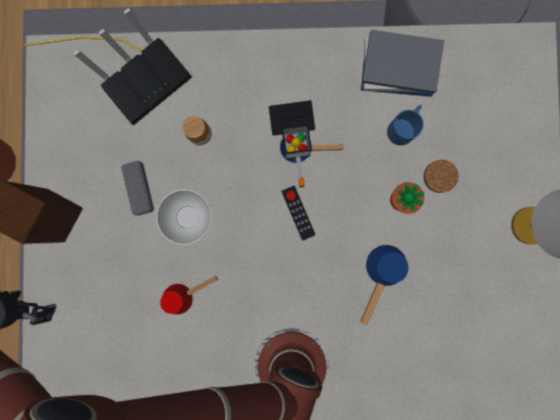

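The top view shows the dispenser near (297,140), pull at (301,182), scoop handle ending at (342,147), bowl at (184,217) and remote at (298,212). The large blue and red scoops are the look-alikes. I'll enlarge both views next.

```bash
cat > h.py <<'E'
import numpy as np,cv2
from scipy.spatial.transform import Rotation as R
C={n:dict(np.load(f"pics/{n}_cam.npz")) for n in("scene","top")}
def ray(n,u,v):
    c=C[n];k=c["intrinsics"]
    d=R.from_rotvec(c["attitude"]).apply([(u-k[0,2])/k[0,0],-(v-k[1,2])/k[1,1],-1.])
    return c["origin"],d
def atz(n,u,v,z):
    o,d=ray(n,u,v); return o+d*(z-o[2])/d[2]
def dep(n,u,v,D):
    o,d=ray(n,u,v); return o+d*D
def tri(a,b):
    (o1,d1),(o2,d2)=ray("top",*a),ray("scene",*b)
    s=np.linalg.lstsq(np.c_[d1,-d2],o2-o1,rcond=None)[0]
    p,q=o1+d1*s[0],o2+d2*s[1]; return (p+q)/2,np.linalg.norm(p-q)
def cloud(n,d):
    v,u=np.mgrid[:420,:560];c=C[n];k=c["intrinsics"]
    r=np.stack([(u-k[0,2])/k[0,0],-(v-k[1,2])/k[1,1],-np.ones_like(u,float)],-1)*d[...,None]
    return R.from_rotvec(c["attitude"]).apply(r.reshape(-1,3)).reshape(420,560,3)+c["origin"]
def crop(src,x,y,w,h,s,out):
    p=cv2.imread(src)[y:y+h,x:x+w]; cv2.imwrite(out,cv2.resize(p,None,fx=s,fy=s,interpolation=cv2.INTER_CUBIC))
E
python3 - <<'E'
from h import *
a=cv2.imread("pics/top0.png")[95:245,255:355];b=cv2.imread("pics/scene0.png")[205:311,250:370]
cv2.imwrite("pics/crop1.png",np.hstack([cv2.resize(a,(400,600),interpolation=2),cv2.copyMakeBorder(cv2.resize(b,(400,353),interpolation=2),0,247,0,0,0)]))
E
```

```text
(no output)
```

View pics/crop1.png

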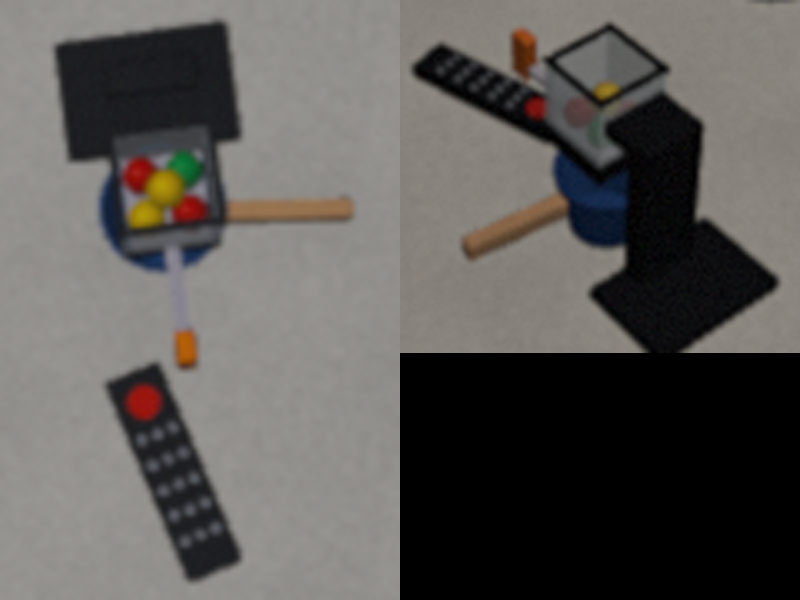

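The crop shows the pull's top at crop (184,340), foot corners at (57,45), (225,24), (240,138), (70,160), and the handle from (228,210) to (352,208). Next I measure with both views.

```bash
python3 - <<'E'
from h import *
np.set_printoptions(precision=1,suppress=True)
f=lambda x,y:(255+x/4-.4,95+y/4-.4)
g=lambda x,y:(250+(x-400)*.3-.35,205+y*.3-.35)
ft=[atz("top",*f(*p),14) for p in((57,45),(225,24),(240,138),(70,160))]
print("foot",np.array(ft)); 
rim=[atz("top",*f(*p),179) for p in((112,132),(212,125),(220,243),(125,255))]
print("rim",np.array(rim),np.mean(rim,0))
print("pull top tri",tri(f(184,338),g(524,37)),"handle end tri",tri(f(351,208),g(468,243)))
for n in("top","scene"):
    p=cv2.imread(f"pics/{n}0.png");X=cloud(n,np.load(f"pics/{n}0.npy"));h=cv2.cvtColor(p,cv2.COLOR_BGR2HSV)
    o=(h[...,0]>6)&(h[...,0]<20)&(h[...,1]>190)&(h[...,2]>120)
    P=X[o]; P=P[(np.abs(P[:,2]-118)<35)]
    print(n,"orange",len(P),np.median(P,0),P.min(0),P.max(0)); T=P[P[:,2]>P[:,2].max()-8]; print(" top",T.mean(0),len(T))
    w=(h[...,0]>6)&(h[...,0]<22)&(h[...,1]>80)&(h[...,1]<190)
    P=X[w]; c=np.mean(rim,0)
    P=P[(np.abs(P[:,1]-c[1]+100)<90)&(np.abs(P[:,0]-c[0])<70)&(P[:,2]>25)&(P[:,2]<70)]
    print(" wood",len(P),P.mean(0),np.percentile(P,[2,50,98],axis=0))
    q=P[P[:,2]>48] if n=="top" else P
    if len(q)>5:
        m=q.mean(0);print("  dir",np.linalg.svd(q-m)[2][0],m)
    b=(X[...,2]>42)&(X[...,2]<60)&(h[...,1]<40)
    P=X[b]
    P=P[(np.abs(P[:,0]-395)<110)&(np.abs(P[:,1]-265)<110)]
    if len(P): print(" bowl",len(P),P.min(0),P.max(0),cv2.minEnclosingCircle(P[:,:2].astype(np.float32)))
for nm,uv,z in(("bowl",(184,217),50),("remoteC",(298,212.5),18),("candle",(196,129),85),("case",(137,188),40),("redscoop",(177,299),60),("suc",(408,197),80),("bigblue",(387,265),70),("coaster",(441,176),24),("mug",(405,127),90)):
    print(nm,atz("top",*uv,z))
E
```

```text
foot [[763.9  54.1  14. ]
 [776.9 -70.4  14. ]
 [691.6 -80.   14. ]
 [677.7  45.6  14. ]]
rim [[655.9  10.1 179. ]
 [659.1 -53.8 179. ]
 [583.1 -57.7 179. ]
 [576.5   3.  179. ]] [618.7 -24.6 179. ]
pull top tri (array([527.6, -35.5, 137.1]), np.float64(2.410922325383434)) handle end tri (array([ 631.3, -154.8,   50.4]), np.float64(3.468574534483652))
top orange 36 [522.9 -35.3 138.6] [512.  -40.6 132.4] [639.3 -10.6 145.9]
 top [531.  -35.1 140.1] 25
 wood 148 [ 629.  -113.2   55.4] [[ 622.8 -154.3   50.5]
 [ 628.9 -113.5   55.2]
 [ 635.9  -69.6   60.2]]
  dir [-0. -1. -0.] [ 629.  -113.4   55.4]
 bowl 382 [359.3 220.6  42. ] [504.8 374.9  56.2] ((437.00286865234375, 299.721435546875), 79.23605346679688)
scene orange 10 [527.2 -36.6 135.4] [519.8 -39.5 133.3] [533.4 -33.2 137.9]
 top [527.4 -36.  135.5] 10
 wood 220 [ 635.1 -111.1   49.3] [[ 627.  -155.5   38.4]
 [ 636.7 -111.1   50.9]
 [ 640.3  -65.2   55.6]]
  dir [-0.  1.  0.] [ 635.1 -111.1   49.3]
 bowl 158 [358.8 222.9  42.2] [504.8 374.7  50.4] ((438.749755859375, 300.00958251953125), 81.4125747680664)
bowl [436.5 299.   50. ]
remoteC [445.9 -27.2  18. ]
candle [680.8 254.9  85. ]
case [523.2 438.3  40. ]
redscoop [205.5 317.2  60. ]
suc [ 480.8 -330.6   80. ]
bigblue [ 294.  -270.5   70. ]
coaster [ 544.7 -442.1   24. ]
mug [ 673.4 -324.8   90. ]
```

The poses agree within a few mm. The dispenser's yaw is about 0.105 rad with its origin near (628,-24). The pull is at about (526,-35.5) and the handle lies along world -y at x≈631, ending at y≈-155.

Moves allow only twist about a downward tool, so I'll have to tip the scoop by letting it pivot between the pads. I'll do the gate first.

```bash
cat >> h.py <<'E'
def go(x,y,z,yaw):
    """yaw = world angle (deg) of tool y; tool down"""
    from station import sense
    s=sense();r=R.from_rotvec(s["ee_rot"]);d=r.inv().apply(np.array([x,y,z])-s["position"])/1000
    yt=r.apply([0,1,0]);a=np.degrees(np.arctan2(yt[1],yt[0]))
    print("travel",np.round(d,4),"twist",round(-((yaw-a+180)%360-180),2),"now",np.round(s["position"],1),"yaw",round(a,2),"q",np.round(s["q"],2))
E
python3 -c "
from h import *
go(526,-35.5,200,96)"
```

```text
travel [-0.5039 -0.4943  0.0102] twist -26.96 now [232.2 606.3 209. ] yaw 69.04 q [-1.23  0.62 -0.01  1.42  0.01  1.1  -0.04]
```

play_rows:
  travel:
    - [-0.504,-0.494,0.01]
    - [-0.504,-0.494,0.01]
    - [-0.504,-0.494,0.01]
    - [-0.504,-0.494,0.01]
    - [-0.504,-0.494,0.01]
    - [-0.504,-0.494,0.01]
    - [-0.504,-0.494,0.01]
    - [-0.504,-0.494,0.01]
    - [-0.504,-0.494,0.01]
    - [-0.504,-0.494,0.01]
    - [-0.504,-0.494,0.01]
    - [-0.504,-0.494,0.01]
    - [-0.504,-0.494,0.01]
    - [-0.504,-0.494,0.01]
    - [-0.504,-0.494,0.01]
    - [-0.504,-0.494,0.01]
    - [-0.504,-0.494,0.01]
    - [-0.504,-0.494,0.01]
  twist: [-27,-27,-27,-27,-27,-27,-27,-27,-27,-27,-27,-27,-27,-27,-27,-27,-27,-27]
  jaw: [0.0854,0.0854,0.0854,0.0854,0.0854,0.0854,0.0854,0.0854,0.0854,0.0854,0.0854,0.0854,0.0854,0.0854,0.0854,0.0854,0.0854,0.0854]

```text
clock: 1.9
position: [525.8, -32.2, 200.0]
ee_rot: [0.171, -3.136, -0.002]
ft_force: [-0.2, -0.4, 0.9]
width: 85.4
grasp_force: 0.0
```

```bash
python3 - <<'E'
from h import *
go(526,-35.5,103,96)
from station import cams
p,d=cams.grab_frame("top");cv2.imwrite("pics/t1.png",p)
q,_=cams.grab_frame("scene");cv2.imwrite("pics/s1.png",q)
a=p[95:245,255:355];b=q[180:300,240:340]
cv2.imwrite("pics/crop2.png",np.hstack([cv2.resize(a,(400,600),interpolation=2),cv2.copyMakeBorder(cv2.resize(b,(400,480),interpolation=2),0,120,0,0,0)]))
E
```

```text
travel [ 0.0001 -0.0034  0.097 ] twist 0.26 now [525.8 -32.2 200. ] yaw 96.26 q [ 0.04  0.44 -0.03  1.79  0.01  0.92  1.69]
```

View pics/crop2.png

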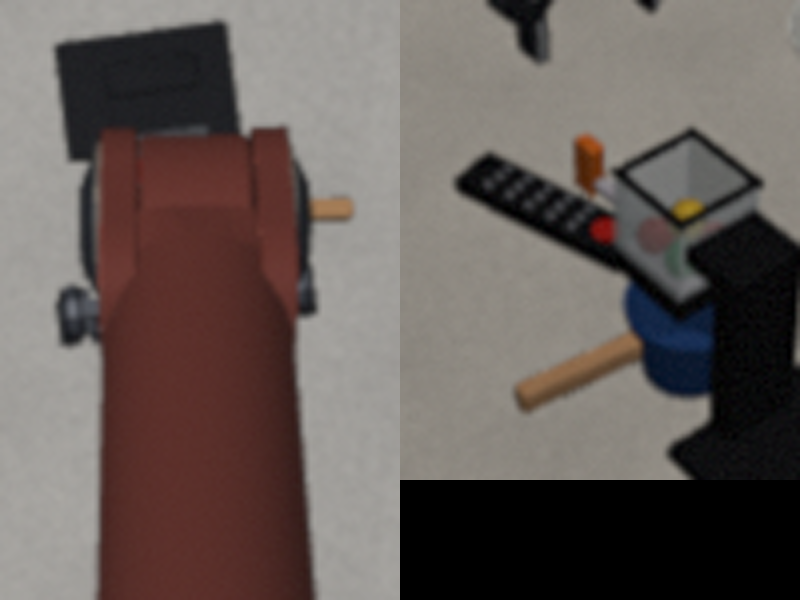

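The arm is over the pull. Fingers are left and right of it (crop (75,315) and (305,290)), and the pull in the scene view sits at crop (588,165). Descending now.

play_rows:
  travel:
    - [0,-0.0034,0.03]
    - [0,-0.0034,0.06]
    - [0,-0.0034,0.08]
    - [0,-0.0034,0.097]
    - [0,-0.0034,0.097]
    - [0,-0.0034,0.097]
    - [0,-0.0034,0.097]
    - [0,-0.0034,0.097]
    - [0,-0.0034,0.097]
    - [0,-0.0034,0.097]
    - [0,-0.0034,0.097]
    - [0,-0.0034,0.097]
    - [0,-0.0034,0.097]
  twist: [0,0,0,0,0,0,0,0,0,0,0,0,0]
  jaw: [0.0854,0.0854,0.0854,0.0854,0.0854,0.005,0.005,0.005,0.005,0.005,0.005,0.005,0.005]
  force: 60

```text
clock: 3.3
position: [526.8, -34.0, 104.2]
ee_rot: [-0.17, 3.137, 0.007]
ft_force: [-2.0, 5.8, 6.5]
width: 12.1
grasp_force: 60.0
```

play_rows:
  travel:
    - [0.004,0,0]
    - [0.012,0,0]
    - [0.02,0,0]
    - [0.028,0,0]
    - [0.036,0,0]
    - [0.044,0,0]
    - [0.052,0,0]
    - [0.058,0,0]
    - [0.06,0,0]
    - [0.06,0,0]
    - [0.06,0,0]
  twist: [0,0,0,0,0,0,0,0,0,0,0]
  jaw: [0.005,0.005,0.005,0.005,0.005,0.005,0.005,0.005,0.005,0.005,0.005]

```text
clock: 4.4
position: [472.6, -40.3, 104.2]
ee_rot: [-0.171, 3.126, 0.006]
ft_force: [6.9, 6.9, -3.8]
width: 12.1
grasp_force: 58.8
```

play_rows:
  travel:
    - [0.003,0,0]
    - [0.006,0,0]
    - [0.007,0,0]
    - [0.008,0,0]
    - [0.008,0,0]
    - [0.008,0,0]
    - [0.008,0,0]
  twist: [0,0,0,0,0,0,0]
  jaw: [0.005,0.005,0.005,0.005,0.005,0.005,0.005]

```text
clock: 5.1
position: [467.4, -40.9, 104.3]
ee_rot: [-0.171, 3.12, 0.006]
ft_force: [11.0, 8.4, -8.2]
width: 12.1
grasp_force: 58.7
```

play_rows:
  travel:
    - [0.003,0,0]
    - [0.003,0,0]
    - [0.003,0,0]
    - [0.003,0,0]
    - [0.003,0,0]
    - [0.003,0,0]
  twist: [0,0,0,0,0,0]
  jaw: [0.005,0.005,0.005,0.005,0.005,0.005]

```text
clock: 5.7
position: [467.6, -40.9, 104.4]
ee_rot: [-0.171, 3.114, 0.006]
ft_force: [15.8, 7.6, -15.0]
width: 12.3
grasp_force: 59.1
```

```bash
python3 - <<'E'
from h import *
from station import cams
q,_=cams.grab_frame("scene");cv2.imwrite("pics/s2.png",q)
crop("pics/s2.png",240,180,120,110,6,"pics/crop3.png")
E
```

```text
(no output)
```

View pics/crop3.png

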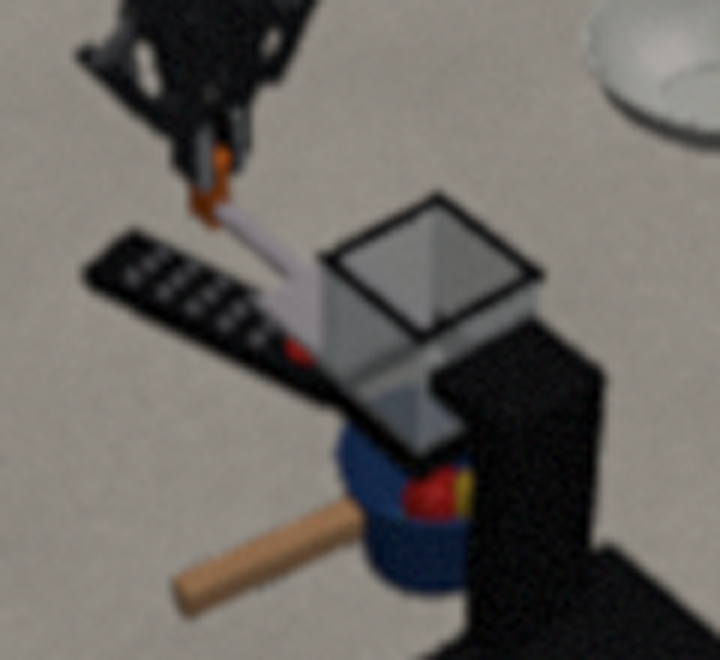

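The gate is out, the hopper is empty, and sweets show in the scoop at crop (440,490). Now I ease the gate home.

play_rows:
  travel:
    - [-0.004,0,0]
    - [-0.01,0,0]
    - [-0.017,0,0]
    - [-0.024,0,0]
    - [-0.031,0,0]
    - [-0.038,0,0]
    - [-0.045,0,0]
    - [-0.052,0,0]
    - [-0.059,0,0]
    - [-0.064,0,0]
    - [-0.068,0,0]
    - [-0.071,0,0]
    - [-0.073,0,0]
    - [-0.073,0,0]
    - [-0.073,0,0]
    - [-0.073,0,0]
    - [-0.073,0,0]
  twist: [0,0,0,0,0,0,0,0,0,0,0,0,0,0,0,0,0]
  jaw: [0.005,0.005,0.005,0.005,0.005,0.005,0.005,0.005,0.005,0.005,0.005,0.005,0.005,0.005,0.005,0.005,0.005]

```text
clock: 7.45
position: [526.7, -33.9, 104.2]
ee_rot: [0.17, -3.133, -0.007]
ft_force: [-5.6, 5.4, 8.0]
width: 12.0
grasp_force: 62.1
```

play_rows:
  travel:
    - [0,0,0]
    - [0,0,0]
    - [0,0,0]
    - [0,0,0]
    - [0,0,-0.03]
    - [0,0,-0.07]
    - [0,0,-0.11]
    - [0,0,-0.12]
    - [0,0,-0.12]
  twist: [0,0,0,0,0,0,0,0,0]
  jaw: [0.06,0.06,0.06,0.06,0.06,0.06,0.06,0.06,0.06]

```text
clock: 8.35
position: [530.0, -38.1, 224.8]
ee_rot: [-0.165, 3.133, -0.001]
ft_force: [0.0, 0.5, -0.3]
width: 60.3
grasp_force: 0.0
```

```bash
python3 - <<'E'
from h import *
go(631,-142,220,0)
E
```

```text
travel [-0.0895 -0.1139  0.0053] twist 96.01 now [530.  -38.1 224.8] yaw 96.01 q [ 0.05  0.41 -0.03  1.75  0.01  0.97  1.69]
```

play_rows:
  travel:
    - [-0.09,-0.114,0.005]
    - [-0.09,-0.114,0.005]
    - [-0.09,-0.114,0.005]
    - [-0.09,-0.114,0.005]
    - [-0.09,-0.114,0.005]
    - [-0.09,-0.114,0.005]
    - [-0.09,-0.114,0.005]
    - [-0.09,-0.114,0.005]
    - [-0.09,-0.114,0.005]
    - [-0.09,-0.114,0.005]
    - [-0.09,-0.114,0.005]
    - [-0.09,-0.114,0.005]
    - [-0.09,-0.114,0.005]
    - [-0.09,-0.114,0.005]
  twist: [96,96,96,96,96,96,96,96,96,96,96,96,96,96]
  jaw: [0.06,0.06,0.06,0.06,0.06,0.06,0.06,0.06,0.06,0.06,0.06,0.06,0.06,0.06]

```text
clock: 9.75
position: [629.8, -141.6, 217.1]
ee_rot: [-2.218, -2.223, 0.002]
ft_force: [-0.2, -0.8, 0.5]
width: 60.1
grasp_force: 0.0
```

```bash
python3 - <<'E'
from h import *
from station import cams
np.set_printoptions(precision=1,suppress=True)
q,d=cams.grab_frame("scene");cv2.imwrite("pics/s3.png",q)
X=cloud("scene",d);h=cv2.cvtColor(q,cv2.COLOR_BGR2HSV)
w=(h[...,0]>6)&(h[...,0]<22)&(h[...,1]>80)&(h[...,1]<190)
P=X[w];P=P[(np.abs(P[:,1]+115)<70)&(np.abs(P[:,0]-630)<40)&(P[:,2]>25)&(P[:,2]<70)]
print(len(P),np.percentile(P,[2,50,98],axis=0))
v,u=np.nonzero(w[200:300,230:330]);print(u.min()+230,u.max()+230,v.min()+200,v.max()+200)
go(631,-142,43,0)
E
```

```text
217 [[ 626.6 -155.1   39.1]
 [ 636.6 -111.1   51.1]
 [ 640.5  -64.8   55.8]]
269 327 215 282
travel [-0.   0.   0.2] twist 0.13 now [ 630.  -141.7  217.4] yaw 0.13 q [-0.1  0.6  0.4  1.4 -0.3  1.1  0.4]
```

play_rows:
  travel:
    - [0,0.002,0.04]
    - [0,0.002,0.08]
    - [0,0.002,0.12]
    - [0,0.002,0.155]
    - [0,0.002,0.174]
    - [0,0.002,0.174]
    - [0,0.002,0.174]
    - [0,0.002,0.174]
    - [0,0.002,0.174]
    - [0,0.002,0.174]
    - [0,0.002,0.174]
    - [0,0.002,0.174]
    - [0,0.002,0.174]
  twist: [0,0,0,0,0,0,0,0,0,0,0,0,0]
  jaw: [0.06,0.06,0.06,0.06,0.06,0.06,0.005,0.005,0.005,0.005,0.005,0.005,0.005]
  force: 100

```text
clock: 11.1
position: [632.3, -141.6, 44.2]
ee_rot: [2.22, 2.222, 0.0]
ft_force: [0.2, 0.3, -0.2]
width: 5.0
grasp_force: 0.0
```

```bash
python3 - <<'E'
from h import *
from station import cams
q,_=cams.grab_frame("scene");cv2.imwrite("pics/s4.png",q)
crop("pics/s4.png",240,190,120,100,6,"pics/crop4.png")
E
```

```text
(no output)
```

View pics/crop4.png

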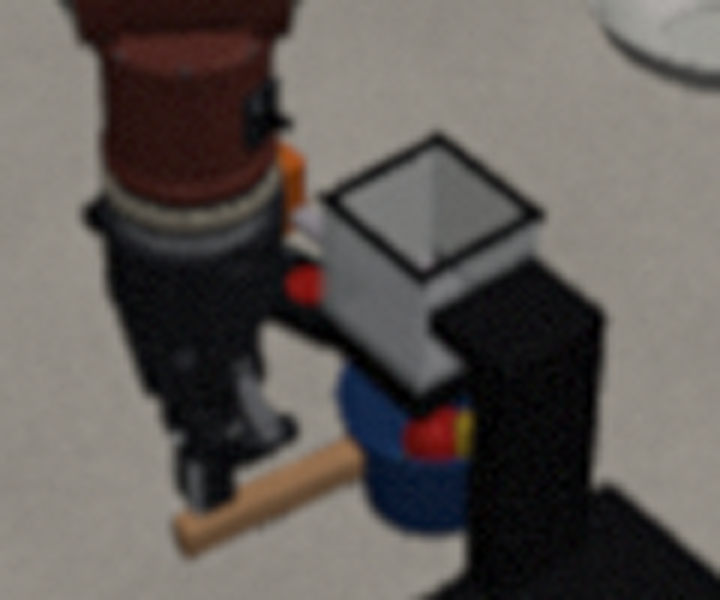

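The fingers closed just over the handle's top edge (crop (205,495)), so I need to go deeper. I'll reopen, go down 14 mm and regrip.

play_rows:
  travel:
    - [0,0,-0.02]
    - [0,0,-0.03]
    - [0,0,-0.03]
    - [0,0,-0.03]
    - [0,0,-0.03]
    - [0,0,0]
    - [0,0,0.014]
    - [0,0,0.014]
    - [0,0,0.014]
    - [0,0,0.014]
    - [0,0,0.014]
    - [0,0,0.014]
    - [0,0,0.014]
    - [0,0,0.014]
    - [0,0,0.014]
  twist: [0,0,0,0,0,0,0,0,0,0,0,0,0,0,0]
  jaw: [0.005,0.06,0.06,0.06,0.06,0.06,0.06,0.06,0.005,0.005,0.005,0.005,0.005,0.005,0.005]
  force: 100

```text
clock: 12.65
position: [632.5, -142.4, 30.5]
ee_rot: [2.22, 2.221, -0.0]
ft_force: [-0.1, -2.0, 1.9]
width: 8.7
grasp_force: 98.4
```

play_rows:
  travel:
    - [0,0,0]
    - [0,0,0]
    - [0,0,0]
    - [0,0,0.006]
    - [0,0,0.006]
    - [0,0,0.006]
    - [0,0,0.006]
    - [0,0,0.006]
    - [0,0,0.006]
    - [0,0,0.006]
  twist: [0,0,0,0,0,0,0,0,0,0]
  jaw: [0.04,0.04,0.04,0.04,0.04,0.005,0.005,0.005,0.005,0.005]
  force: 100

```text
clock: 13.65
position: [632.1, -141.7, 24.2]
ee_rot: [-2.22, -2.222, 0.0]
ft_force: [-1.8, -0.2, 1.6]
width: 10.6
grasp_force: 97.9
```

play_rows:
  travel:
    - [0,0,-0.003]
    - [0,0,-0.006]
    - [0,0,-0.006]
    - [0,0,-0.006]
    - [0,0,-0.006]
  twist: [0,0,0,0,0]
  jaw: [0.005,0.005,0.005,0.005,0.005]

```text
clock: 14.15
position: [632.2, -141.7, 29.9]
ee_rot: [-2.22, -2.222, 0.0]
ft_force: [-0.6, -0.4, -2.3]
width: 10.7
grasp_force: 98.0
```

play_rows:
  travel:
    - [-0.004,0,0]
    - [-0.012,0,0]
    - [-0.022,0,0]
    - [-0.034,0,0]
    - [-0.046,0,0]
    - [-0.058,0,0]
    - [-0.07,0,0]
    - [-0.082,0,0]
    - [-0.094,0,0]
    - [-0.106,0,0]
    - [-0.118,0,0]
    - [-0.128,0,0]
    - [-0.136,0,0]
    - [-0.14,0,0]
    - [-0.14,0,0]
    - [-0.14,0,0]
  twist: [0,0,0,0,0,0,0,0,0,0,0,0,0,0,0,0]
  jaw: [0.005,0.005,0.005,0.005,0.005,0.005,0.005,0.005,0.005,0.005,0.005,0.005,0.005,0.005,0.005,0.005]

```text
clock: 15.75
position: [632.6, -280.8, 30.0]
ee_rot: [-2.219, -2.222, -0.001]
ft_force: [-0.2, -0.4, -2.2]
width: 10.7
grasp_force: 98.0
```

```bash
cat >> h.py <<'E'
def blue(n,ctr,r=140):
    """scoop cup's depth points near ctr (x,y)"""
    from station import cams
    q,d=cams.grab_frame(n);X=cloud(n,d);h=cv2.cvtColor(q,cv2.COLOR_BGR2HSV)
    w=(h[...,0]>100)&(h[...,0]<130)&(h[...,1]>120)&(d>0)
    m=w&(np.hypot(X[...,0]-ctr[0],X[...,1]-ctr[1])<r)
    return q,X,h,m
E
python3 - <<'E'
from h import *
from station import sense
np.set_printoptions(precision=1,suppress=True)
for n in("scene","top"):
    q,X,h,m=blue(n,(632,-160));P=X[m];print(n,len(P));
    if len(P): print(np.percentile(P,[1,50,99],axis=0))
    if n=="scene": cv2.imwrite("pics/s5.png",q);T=P[(P[:,2]>P[:,2].max()-14)];print("fit z=ax+by+c",np.linalg.lstsq(np.c_[T[:,:2]-T[:,:2].mean(0),np.ones(len(T))],T[:,2],rcond=None)[0])
s=sense();print(s["ft_force"],s["torque"],s["position"])
crop("pics/s5.png",200,200,160,110,5,"pics/crop5.png")
E
```

```text
scene 629
[[ 590.1 -201.6   10.7]
 [ 620.1 -158.2   48.6]
 [ 701.6  -45.2  128.2]]
fit z=ax+by+c [ -0.1   0.  152.3]
top 354
[[ 599.7 -202.1    6.4]
 [ 652.8 -178.2   47.7]
 [ 673.4 -120.    71.3]]
[ 0.1  0.6 -3. ] [-0.2 -0.   0.1] [ 632.7 -280.5   30. ]
```

View pics/crop5.png

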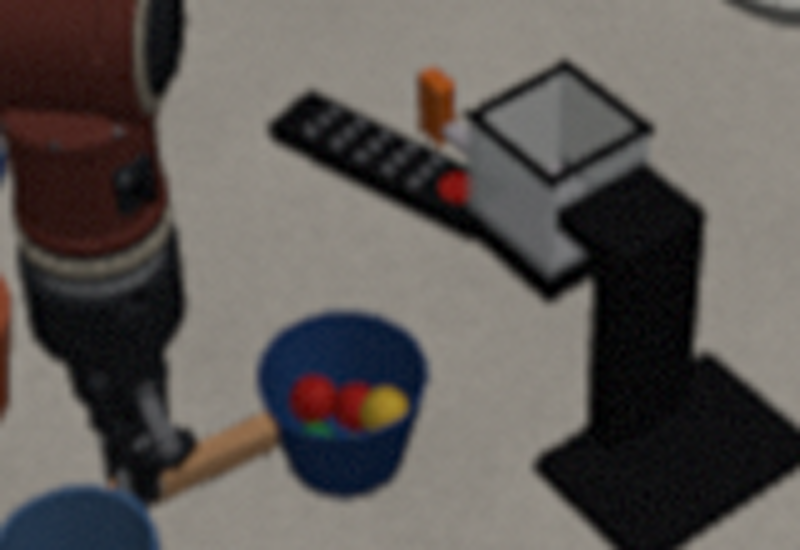

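The scoop is clear of the dispenser and level, with the sweets inside (cup at crop (345,400)). With the cup only 6 mm above the table, I'll test whether the handle pivots in the pads under a light grip.

play_rows:
  travel:
    - [0,0,0]
    - [0,0,0]
    - [0,0,0]
    - [0,0,0]
    - [0,0,0]
  twist: [0,0,0,0,0]
  jaw: [0.005,0.005,0.005,0.005,0.005]
  force: 20

```text
clock: 16.35
position: [632.4, -281.6, 30.1]
ee_rot: [-2.221, -2.222, 0.0]
ft_force: [1.1, -0.5, -2.2]
width: 10.5
grasp_force: 98.0
```

```bash
cat >> h.py <<'E'
def pitch(n="scene",ctr=(632,-160),zlo=25):
    """handle direction from its wooden pixels' depth points"""
    from station import cams
    q,d=cams.grab_frame(n);X=cloud(n,d);h=cv2.cvtColor(q,cv2.COLOR_BGR2HSV)
    w=(h[...,0]>6)&(h[...,0]<22)&(h[...,1]>80)&(h[...,1]<190)&(d>0)
    P=X[w];P=P[(np.hypot(P[:,0]-ctr[0],P[:,1]-ctr[1])<60)&(P[:,2]>zlo)]
    v=np.linalg.svd(P-P.mean(0),full_matrices=False)[2][0];return q,P,v
E
python3 - <<'E'
from h import *
from station import sense
np.set_printoptions(precision=3,suppress=True)
s=sense();print(s["ft_force"],s["torque"],s["position"],s["width"])
q,X,h,m=blue("scene",(632,-160));P=X[m];print(np.percentile(P,[1,50,99],axis=0))
q,P,v=pitch(ctr=(632,-235));print(len(P),P.mean(0),v)
E
```

```text
[ 1.139 -0.51  -2.213] [-0.222  0.014  0.008] [ 632.397 -281.646   30.132] 10.456339758760352
[[ 590.087 -202.054    8.259]
 [ 620.4   -159.26    48.628]
 [ 695.764  -44.95   102.295]]
185 [ 640.622 -236.939  102.107] [-0.052  0.064 -0.997]
```

play_rows:
  travel:
    - [0,0,0]
    - [0,0,0]
    - [0,0,0]
    - [0,0,0]
  twist: [0,0,0,0]
  jaw: [0.009,0.009,0.009,0.009]
  force: 20

```text
clock: 16.85
position: [632.4, -281.7, 30.1]
ee_rot: [-2.221, -2.222, 0.0]
ft_force: [-0.2, -0.0, -1.2]
width: 10.7
grasp_force: 98.0
```

```bash
python3 - <<'E'
from station import sense
s=sense();print(s["ft_force"],s["torque"],s["position"],s["width"],s["grasp_force"])
E
```

```text
[-0.2482186  -0.02296864 -1.24927685] [-0.21038463  0.03739324 -0.02256368] [ 632.38445176 -281.69179689   30.09121618] 10.689884340776706 97.95844674110413
```

play_rows:
  travel:
    - [0,0,0]
    - [0,0,0]
    - [0,0,0]
    - [0,0,0]
  twist: [0,0,0,0]
  jaw: [0.0125,0.0125,0.0125,0.0125]
  force: 20

```text
clock: 17.25
position: [632.4, -281.7, 30.1]
ee_rot: [2.221, 2.222, -0.0]
ft_force: [0.3, -0.4, -1.9]
width: 12.6
grasp_force: 40.8
```

```bash
python3 - <<'E'
from station import sense
s=sense();print(s["ft_force"],s["torque"],s["position"],s["width"],s["grasp_force"])
E
```

```text
[ 0.2573233  -0.39850722 -1.94389249] [-0.20954642 -0.02110037  0.00070006] [ 632.41717332 -281.65922042   30.12628592] 12.649285867163913 40.809348821640015
```

play_rows:
  travel:
    - [0,0,0]
    - [0,0,0]
    - [0,0,0]
    - [0,0,0]
  twist: [0,0,0,0]
  jaw: [0.0132,0.0132,0.0132,0.0132]
  force: 20

```text
clock: 17.65
position: [632.4, -281.6, 30.1]
ee_rot: [-2.221, -2.222, 0.0]
ft_force: [0.2, 0.3, -2.0]
width: 12.9
grasp_force: 21.8
```

```bash
python3 - <<'E'
from station import sense
s=sense();print(s["ft_force"],s["torque"],s["position"],s["width"],s["grasp_force"])
E
```

```text
[ 0.20411324  0.32542667 -1.96826308] [-0.18334675 -0.00483086  0.02528293] [ 632.40681832 -281.63503046   30.12061261] 12.90614048095765 21.78436517715454
```

play_rows:
  travel:
    - [0,0,0]
    - [0,0,0]
    - [0,0,0]
    - [0,0,0]
  twist: [0,0,0,0]
  jaw: [0.0138,0.0138,0.0138,0.0138]
  force: 20

```text
clock: 18.05
position: [632.5, -281.6, 30.2]
ee_rot: [-2.221, -2.222, -0.0]
ft_force: [-0.5, 0.5, -1.7]
width: 14.0
grasp_force: 5.4
```

```bash
python3 - <<'E'
from station import sense
s=sense();print(s["ft_force"],s["torque"],s["position"],s["width"],s["grasp_force"])
E
```

```text
[-0.48860637  0.50577278 -1.68516184] [-0.0084864   0.01168969  0.02778405] [ 632.46063603 -281.58843974   30.21212162] 13.968156502948558 5.401001796126366
```

At about 5 N the handle pivots freely (torque fell from 0.21 to 0), and at 40 N or more it holds. That lets me tip the scoop by controlled loosening. I clamp again, lift, and carry the scoop around to the bowl.

play_rows:
  travel:
    - [0,0,0]
    - [0,0,0]
    - [0,0,0]
    - [0,0,0]
    - [0,0,-0.01]
    - [0,0,-0.03]
    - [0,0,-0.055]
    - [0,0,-0.08]
    - [0,0,-0.11]
    - [0,0,-0.14]
    - [0,0,-0.165]
    - [0,0,-0.185]
    - [0,0,-0.197]
    - [0,0,-0.2]
    - [0,0,-0.2]
  twist: [0,0,0,0,0,0,0,0,0,0,0,0,0,0,0]
  jaw: [0.005,0.005,0.005,0.005,0.005,0.005,0.005,0.005,0.005,0.005,0.005,0.005,0.005,0.005,0.005]
  force: 110

```text
clock: 19.55
position: [632.1, -281.6, 229.8]
ee_rot: [-2.22, -2.222, 0.001]
ft_force: [0.8, -0.3, -2.6]
width: 10.5
grasp_force: 108.0
```

play_rows:
  travel:
    - [0,-0.005,0]
    - [0,-0.015,0]
    - [0,-0.03,0]
    - [0,-0.05,0]
    - [0,-0.07,0]
    - [0,-0.09,0]
    - [0,-0.11,0]
    - [0,-0.13,0]
    - [0,-0.15,0]
    - [0,-0.168,0]
    - [0,-0.182,0]
    - [0,-0.191,0]
    - [0,-0.194,0]
    - [0,-0.194,0]
    - [0,-0.194,0]
  twist: [0,0,0,0,0,0,0,0,0,0,0,0,0,0,0]
  jaw: [0.005,0.005,0.005,0.005,0.005,0.005,0.005,0.005,0.005,0.005,0.005,0.005,0.005,0.005,0.005]

```text
clock: 21.05
position: [439.2, -281.6, 230.0]
ee_rot: [2.219, 2.223, 0.0]
ft_force: [-0.0, -0.5, -1.8]
width: 10.4
grasp_force: 108.0
```

```bash
python3 - <<'E'
from h import *
from station import cams,sense
go(438,205,225,0)
s=sense();print(s["torque"],s["ft_force"])
q,_=cams.grab_frame("scene");cv2.imwrite("pics/s6.png",q)
crop("pics/s6.png",130,100,270,190,2.9,"pics/crop6.png")
E
```

```text
travel [ 4.866e-01 -4.000e-04  4.900e-03] twist 0.09 now [ 439.2 -281.6  230. ] yaw 0.09 q [ 0.23  0.42  0.44  1.77 -0.21  0.99  0.75]
[-0.22082174 -0.02115236 -0.00331722] [-0.02280092 -0.46383391 -1.82140532]
```

View pics/crop6.png

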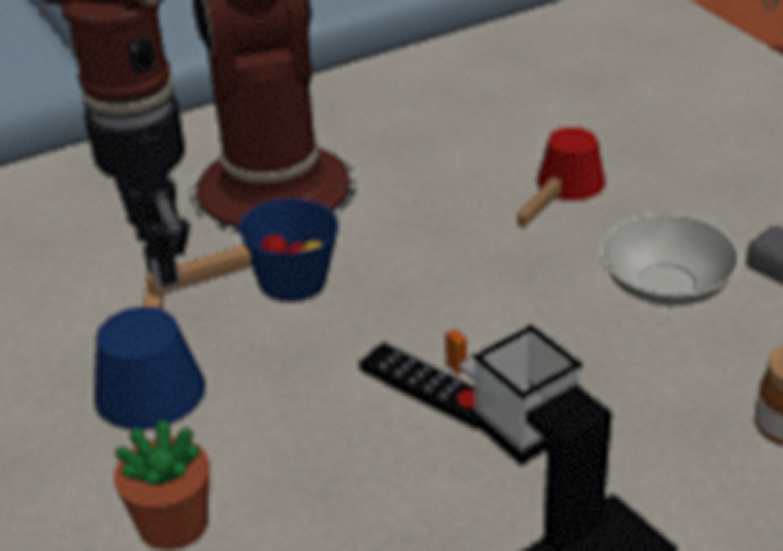

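The scoop is held level with the sweets inside (cup at crop (290,250)), and the bowl at (668,258) is clear. Next I move over to the bowl.

play_rows:
  travel:
    - [0.005,0,0]
    - [0.015,0,0]
    - [0.032,0,0]
    - [0.055,0,0]
    - [0.085,0,0]
    - [0.115,0,0]
    - [0.145,0,0]
    - [0.175,0,0]
    - [0.205,0,0]
    - [0.235,0,0]
    - [0.265,0,0]
    - [0.295,0,0]
    - [0.325,0,0]
    - [0.355,0,0]
    - [0.385,0,0]
    - [0.415,0,0.002]
    - [0.44,0,0.006]
    - [0.46,0,0.01]
    - [0.475,0,0.015]
    - [0.483,0,0.015]
  twist: [0,0,0,0,0,0,0,0,0,0,0,0,0,0,0,0,0,0,0,0]
  jaw: [0.005,0.005,0.005,0.005,0.005,0.005,0.005,0.005,0.005,0.005,0.005,0.005,0.005,0.005,0.005,0.005,0.005,0.005,0.005,0.005]

```text
clock: 23.1
position: [436.7, 202.8, 214.3]
ee_rot: [-2.217, -2.224, 0.003]
ft_force: [-0.3, -0.0, -1.3]
width: 10.5
grasp_force: 108.0
```

play_rows:
  travel:
    - [0.003,0,0]
    - [0.003,0,0]
    - [0.003,0,0]
  twist: [0,0,0]
  jaw: [0.005,0.0125,0.0125]
  force: 20

```text
clock: 23.4
position: [438.3, 203.0, 215.3]
ee_rot: [2.222, 2.22, -0.0]
ft_force: [0.0, -0.1, -1.2]
width: 12.4
grasp_force: 40.7
```

```bash
cat >> h.py <<'E'
def cup(c=(438,300),hand=(438,250)):
    """world extent of the cup above the bowl and the handle's pitch (deg) in the y-z plane, both views"""
    from station import cams,sense
    for n in("scene","top"):
        q,X,h,m=blue(n,c,150);P=X[m&(X[...,2]>5)]
        w=(h[...,0]>6)&(h[...,0]<22)&(h[...,1]>80)&(h[...,1]<190)&(X[...,2]>60)&(np.hypot(X[...,0]-hand[0],X[...,1]-hand[1])<90)
        H=X[w]
        print(n,len(P),np.percentile(P,[2,50,98],axis=0).round(0).tolist() if len(P) else "","wood",len(H),end=" ")
        if len(H)>8:
            H=H[np.abs(H[:,0]-np.median(H[:,0]))<15];a=np.polyfit(H[:,1],H[:,2],1)[0];print("pitch",np.degrees(np.arctan(-a)).round(1),H.mean(0).round(0),end="")
        print();cv2.imwrite(f"pics/{n}_last.png",q)
    s=sense();print("clock",s["clock"],"pos",s["position"].round(1),"tq",s["torque"].round(3),"w",round(s["width"],2),"F",round(s["grasp_force"],1))
E
python3 -c "
from h import *
cup()"
```

```text
scene 534 [[398.0, 197.0, 195.0], [448.0, 317.0, 228.0], [483.0, 365.0, 315.0]] wood 217 pitch 63.5 [444. 227. 291.]
top 0  wood 15 pitch 82.1 [436. 175. 338.]
clock 23.5 pos [438.3 203.1 215.3] tq [-0.239  0.012  0.008] w 12.66 F 40.7
```

play_rows:
  travel:
    - [0,0,0]
    - [0,0,0]
    - [0,0,0]
  twist: [0,0,0]
  jaw: [0.0134,0.0134,0.0134]
  force: 20

```text
clock: 23.8
position: [438.1, 204.2, 215.2]
ee_rot: [-2.221, -2.222, -0.001]
ft_force: [-0.6, 0.2, -2.1]
width: 13.4
grasp_force: 15.7
```

```bash
sed -i 's/(X\[...,2\]>60)&(np.hypot/(X[...,2]>60)\&(X[...,2]<262)\&(X[...,1]>210)\&(h[...,0]>9)\&(np.hypot/; s/for n in("scene","top"):\n        q,X,h,m=blue(n,c,150)/&/' h.py; python3 -c "
from h import *
cup()"
```

```text
scene 416 [[403.0, 185.0, 140.0], [463.0, 271.0, 169.0], [484.0, 337.0, 363.0]] wood 79 pitch 32.4 [445. 237. 209.]
top 0  wood 0 
clock 23.9 pos [438.  204.1 215.1] tq [-0.169  0.005  0.009] w 13.43 F 15.4
```

play_rows:
  travel:
    - [0,0,0]
    - [0.005,0,0]
    - [0.01,0,0]
    - [0.015,0,0]
  twist: [0,0,0,0]
  jaw: [0.0134,0.0134,0.0134,0.0134]
  force: 20

```text
clock: 24.3
position: [438.0, 220.2, 215.1]
ee_rot: [-2.22, -2.223, -0.001]
ft_force: [0.6, 0.0, -1.5]
width: 13.4
grasp_force: 15.2
```

```bash
python3 -c "
from h import *
cup()"
```

```text
scene 488 [[427.0, 195.0, 104.0], [463.0, 223.0, 138.0], [483.0, 258.0, 342.0]] wood 87 pitch 63.1 [445. 221. 197.]
top 294 [[403.0, 191.0, 131.0], [429.0, 214.0, 145.0], [469.0, 236.0, 369.0]] wood 0 
clock 24.4 pos [437.9 220.8 215.1] tq [ 0.028  0.007 -0.027] w 13.5 F 15.2
```

```bash
python3 - <<'E'
from h import *
a=cv2.imread("pics/scene_last.png")[110:250,290:430];b=cv2.imread("pics/top_last.png")[150:290,120:260]
cv2.imwrite("pics/crop7.png",np.hstack([cv2.resize(x,(400,400),interpolation=2) for x in(a,b)]))
E
```

```text
(no output)
```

View pics/crop7.png

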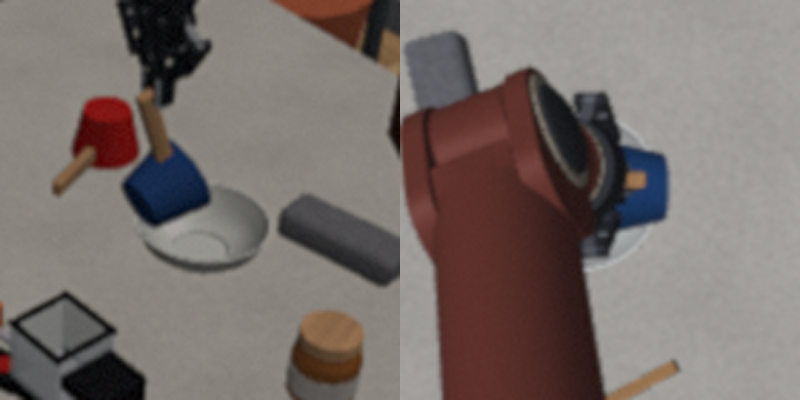

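The cup hangs under the gripper at scene crop (165,185) with its opening toward +y. The sweets are still inside, since the bowl floor at (205,240) is bare. I'll move the mouth well over the bowl with a brisk start and gentle stop so the cup tilts further.

play_rows:
  travel:
    - [0.03,0,0]
    - [0.044,0,0]
    - [0.05,0,0]
    - [0.054,0,0]
    - [0.055,0,0]
    - [0.055,0,0]
  twist: [0,0,0,0,0,0]
  jaw: [0.0134,0.0134,0.0134,0.0134,0.0134,0.0134]
  force: 20

```text
clock: 25.0
position: [438.2, 273.3, 215.1]
ee_rot: [2.221, 2.221, -0.001]
ft_force: [-0.5, -0.2, -1.4]
width: 13.8
grasp_force: 15.0
```

```bash
cat >> h.py <<'E'
def sweets():
    from station import cams,sense
    for n in("scene","top"):
        q,d=cams.grab_frame(n);X=cloud(n,d);h=cv2.cvtColor(q,cv2.COLOR_BGR2HSV)
        near=(np.hypot(X[...,0]-438,X[...,1]-300)<110)&(X[...,2]<170)&(h[...,1]>130)&(h[...,2]>60)
        for c,lo,hi in(("red",-1,6),("yellow",20,34),("green",45,85)):
            m=(near&(h[...,0]>lo)&(h[...,0]<hi)).astype(np.uint8)
            k,_,st,ce=cv2.connectedComponentsWithStats(m)
            for i in range(1,k):
                if st[i,4]>3: print(n,c,st[i,4],ce[i].round(0),np.median(X[_==i],0).round(0))
        cv2.imwrite(f"pics/{n}_last.png",q)
E
python3 -c "
from h import *
cup();sweets()"
```

```text
scene 503 [[424.0, 242.0, 100.0], [462.0, 267.0, 137.0], [483.0, 302.0, 323.0]] wood 143 pitch 65.9 [444. 264. 212.]
top 491 [[401.0, 243.0, 132.0], [432.0, 265.0, 149.0], [473.0, 295.0, 291.0]] wood 46 pitch -4.0 [437. 256. 253.]
clock 25.1 pos [438.2 273.2 215.2] tq [-0.045  0.035  0.033] w 13.09 F 15.0
scene red 23 [352. 196.] [445. 262.  28.]
top red 31 [201. 218.] [433. 253.  39.]
```

One red sweet is in the bowl. I'll loosen slightly and swing the cup to increase the tilt.

play_rows:
  travel:
    - [-0.025,0,0]
    - [-0.05,0,0]
    - [-0.055,0,0]
    - [-0.02,0,0]
    - [0,0,0]
    - [0,0,0]
    - [-0.025,0,0]
    - [-0.05,0,0]
    - [-0.055,0,0]
    - [-0.02,0,0]
    - [0,0,0]
    - [0,0,0]
  twist: [0,0,0,0,0,0,0,0,0,0,0,0]
  jaw: [0.0136,0.0136,0.0136,0.0136,0.0136,0.0136,0.0136,0.0136,0.0136,0.0136,0.0136,0.0136]
  force: 20

```text
clock: 26.4
position: [437.2, 279.2, 215.1]
ee_rot: [-2.212, -2.227, -0.004]
ft_force: [-0.1, -0.1, -0.4]
width: 13.7
grasp_force: 9.7
```

```bash
python3 -c "
from h import *
cup();sweets()"
```

```text
scene 508 [[425.0, 239.0, 96.0], [461.0, 264.0, 135.0], [481.0, 301.0, 278.0]] wood 143 pitch 64.5 [443. 267. 213.]
top 560 [[401.0, 236.0, 131.0], [433.0, 263.0, 148.0], [472.0, 293.0, 166.0]] wood 57 pitch -26.9 [436. 258. 250.]
clock 26.5 pos [437.8 274.6 215. ] tq [ 0.052  0.023 -0.01 ] w 13.59 F 9.7
scene red 20 [368. 188.] [439. 335.  29.]
scene red 27 [356. 194.] [442. 286.  25.]
scene yellow 48 [362. 192.] [442. 311.  24.]
scene green 19 [362. 197.] [466. 290.  26.]
```

play_rows:
  travel:
    - [-0.025,0,0]
    - [-0.05,0,0]
    - [-0.055,0,0]
    - [-0.02,0,0]
    - [0,0,0]
    - [0,0,0]
    - [-0.025,0,0]
    - [-0.05,0,0]
    - [-0.055,0,0]
    - [-0.05,0,0]
    - [-0.05,0,0]
    - [-0.05,0,0]
    - [-0.05,0,0]
    - [-0.05,0,0]
  twist: [0,0,0,0,0,0,0,0,0,0,0,0,0,0]
  jaw: [0.0136,0.0136,0.0136,0.0136,0.0136,0.0136,0.0136,0.0136,0.0136,0.0136,0.0136,0.0136,0.0136,0.0136]
  force: 20

```text
clock: 28.0
position: [437.9, 224.7, 215.0]
ee_rot: [-2.219, -2.223, 0.0]
ft_force: [1.0, -0.6, -1.7]
width: 13.9
grasp_force: 9.5
```

```bash
python3 -c "
from h import *
cup();sweets()"
```

```text
scene 521 [[425.0, 184.0, 97.0], [462.0, 211.0, 135.0], [483.0, 247.0, 320.0]] wood 93 pitch 66.9 [444. 218. 201.]
top 499 [[400.0, 187.0, 130.0], [431.0, 211.0, 147.0], [474.0, 240.0, 301.0]] wood 5 
clock 28.1 pos [438.  224.4 215. ] tq [0.022 0.077 0.026] w 14.01 F 9.5
scene red 21 [367. 188.] [439. 332.  31.]
scene red 27 [357. 194.] [441. 286.  25.]
scene yellow 55 [362. 191.] [444. 312.  25.]
scene green 19 [362. 197.] [466. 289.  25.]
```

play_rows:
  travel:
    - [0,0,0]
    - [0,0,0]
    - [0,0,0]
    - [0,0,0]
    - [0,0,-0.01]
    - [0,0,-0.03]
    - [0,0,-0.05]
    - [0,0,-0.07]
    - [0,0,-0.09]
    - [0,0,-0.1]
    - [0,0,-0.1]
  twist: [0,0,0,0,0,0,0,0,0,0,0]
  jaw: [0.005,0.005,0.005,0.005,0.005,0.005,0.005,0.005,0.005,0.005,0.005]
  force: 100

```text
clock: 29.3
position: [438.9, 224.5, 316.8]
ee_rot: [2.22, 2.222, 0.006]
ft_force: [0.0, 0.1, -1.5]
width: 10.1
grasp_force: 98.0
```

```bash
python3 - <<'E'
from h import *
cup();sweets()
a=cv2.imread("pics/scene_last.png")[90:230,310:420];b=cv2.imread("pics/top_last.png")[150:290,120:240]
cv2.imwrite("pics/crop8.png",np.hstack([cv2.resize(x,(400,600),interpolation=2) for x in(a,b)]))
E
```

```text
scene 611 [[425.0, 184.0, 195.0], [464.0, 210.0, 235.0], [484.0, 246.0, 462.0]] wood 0 
top 656 [[401.0, 186.0, 231.0], [432.0, 212.0, 247.0], [474.0, 242.0, 384.0]] wood 0 
clock 29.4 pos [437.6 224.  314.6] tq [-0.035 -0.018 -0.065] w 10.04 F 98.0
scene red 19 [367. 188.] [437. 335.  30.]
scene red 28 [356. 194.] [441. 286.  24.]
scene yellow 53 [362. 191.] [443. 311.  24.]
scene green 20 [362. 197.] [466. 289.  25.]
```

View pics/crop8.png

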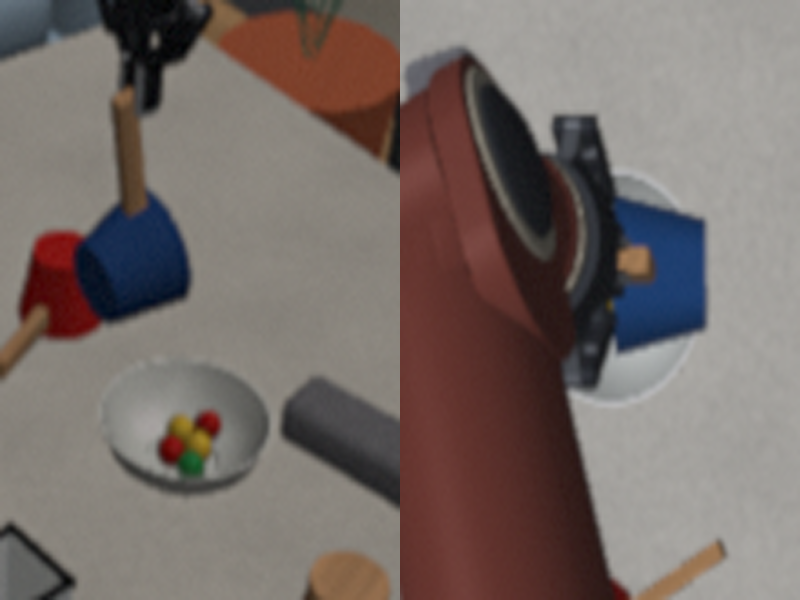

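The bowl holds all five sweets (scene crop: yellow (182,427), red (208,424), yellow (200,443), red (172,448), green (191,464)), and the cup is empty. Now I set the scoop down at a free spot around (572,190).

play_rows:
  travel:
    - [0.001,0.01,0]
    - [0.002,0.035,0]
    - [0.004,0.065,0]
    - [0.005,0.095,0]
    - [0.006,0.12,0.01]
    - [0.006,0.134,0.03]
    - [0.006,0.134,0.06]
    - [0.006,0.134,0.09]
    - [0.006,0.134,0.12]
    - [0.006,0.134,0.14]
    - [0.006,0.134,0.15]
    - [0.006,0.134,0.15]
    - [0.006,0.134,0.15]
  twist: [0,0,0,0,0,0,0,0,0,0,0,0,0]
  jaw: [0.005,0.005,0.005,0.005,0.005,0.005,0.005,0.005,0.005,0.005,0.005,0.005,0.005]

```text
clock: 30.8
position: [573.0, 230.4, 165.7]
ee_rot: [2.22, 2.222, 0.002]
ft_force: [0.6, 0.3, -0.9]
width: 10.2
grasp_force: 98.1
```

```bash
cat >> h.py <<'E'
def side(c=(572,200),r=170):
    from station import cams,sense
    np.set_printoptions(suppress=True)
    for n in("scene","top"):
        q,X,h,m=blue(n,c,r);P=X[m&(X[...,2]>-5)&(X[...,2]<130)]
        if len(P): print(n,len(P),np.percentile(P,[1,50,99],axis=0).round(0).tolist())
        cv2.imwrite(f"pics/{n}_last.png",q)
        w=(h[...,0]>9)&(h[...,0]<22)&(h[...,1]>80)&(h[...,1]<190)&(np.abs(X[...,0]-c[0])<30)&(X[...,2]>25)&(X[...,2]<175)&(X[...,1]>60)&(X[...,1]<300)
        H=X[w]
        if len(H)>8: 
            A=np.cov(H[:,1:].T);v=np.linalg.eigh(A)[1][:,1];print(" wood",len(H),"pitch",np.degrees(np.arctan2(-v[1],v[0])).round(1)%180,H.mean(0).round(0))
    s=sense();print("clock",s["clock"],"pos",s["position"].round(1),"ft",s["ft_force"].round(1),"tq",s["torque"].round(3),"F",round(s["grasp_force"],1))
E
python3 -c "
from h import *
side();go(572,230,145,0)"
```

```text
scene 560 [[554.0, 190.0, 45.0], [596.0, 216.0, 86.0], [618.0, 253.0, 111.0]]
 wood 102 pitch 75.8 [579. 221. 145.]
top 416 [[533.0, 193.0, 81.0], [560.0, 216.0, 97.0], [607.0, 250.0, 114.0]]
 wood 11 pitch 63.599999999999994 [567. 222. 154.]
clock 30.9 pos [573.3 230.5 166.6] ft [-0.4 -1.1 -1. ] tq [ 0.026  0.002 -0.033] F 98.1
travel [-0.0005 -0.0013  0.0215] twist 0.04 now [573.3 230.5 166.6] yaw 0.04 q [-0.59  0.62  0.29  1.59 -0.2   0.96 -0.24]
```

play_rows:
  travel:
    - [0,0,0.01]
    - [0,0,0.02]
    - [0,0,0.024]
    - [0,0,0.024]
  twist: [0,0,0,0]
  jaw: [0.005,0.005,0.005,0.005]

```text
clock: 31.3
position: [571.1, 230.1, 139.8]
ee_rot: [-2.22, -2.222, 0.004]
ft_force: [0.9, -0.7, -2.2]
width: 10.3
grasp_force: 98.0
```

play_rows:
  travel:
    - [0,0,0.002]
    - [0,0,0.004]
    - [0,0,0.004]
  twist: [0,0,0]
  jaw: [0.005,0.005,0.005]

```text
clock: 31.6
position: [572.7, 229.9, 137.8]
ee_rot: [2.22, 2.221, 0.002]
ft_force: [0.7, -1.2, 0.7]
width: 10.0
grasp_force: 98.3
```

play_rows:
  travel:
    - [0,0,0]
    - [0,0,0]
    - [0,0,0.001]
    - [-0.012,0,0.002]
    - [-0.024,0,0.003]
    - [-0.036,0,0.004]
    - [-0.05,0,0.006]
    - [-0.063,0,0.01]
    - [-0.076,0,0.015]
    - [-0.089,0,0.021]
    - [-0.089,0,0.021]
  twist: [0,0,0,0,0,0,0,0,0,0,0]
  jaw: [0.0132,0.0134,0.0134,0.0134,0.0134,0.0134,0.0134,0.0134,0.0134,0.0134,0.0134]
  force: 20

```text
clock: 32.7
position: [573.1, 137.5, 116.9]
ee_rot: [2.223, 2.215, -0.001]
ft_force: [0.1, -4.5, 7.5]
width: 13.5
grasp_force: 16.6
```

```bash
python3 -c "
from h import *
side()"
```

```text
scene 417 [[534.0, 162.0, 29.0], [598.0, 188.0, 62.0], [618.0, 253.0, 95.0]]
 wood 116 pitch 46.0 [579. 148. 120.]
 wood 12 pitch 119.8 [571. 117. 152.]
clock 32.8 pos [573.6 139.1 117.6] ft [-0.7 -5.3  8.5] tq [-1.017  0.109 -0.041] F 16.6
```

play_rows:
  travel:
    - [-0.012,0,0.005]
    - [-0.023,0,0.012]
    - [-0.033,0,0.021]
    - [-0.043,0,0.031]
    - [-0.051,0,0.042]
    - [-0.059,0,0.054]
    - [-0.066,0,0.066]
    - [-0.071,0,0.077]
    - [-0.074,0,0.084]
    - [-0.074,0,0.084]
  twist: [0,0,0,0,0,0,0,0,0,0]
  jaw: [0.0134,0.0134,0.0134,0.0134,0.0134,0.0134,0.0134,0.0134,0.0134,0.0134]
  force: 20

```text
clock: 33.8
position: [571.3, 67.6, 30.6]
ee_rot: [-2.22, -2.22, 0.002]
ft_force: [0.3, -0.8, 0.9]
width: 13.3
grasp_force: 15.9
```

```bash
python3 -c "
from h import *
side()"
```

```text
scene 615 [[531.0, 139.0, 6.0], [565.0, 187.0, 40.0], [617.0, 223.0, 67.0]]
 wood 82 pitch 5.5 [578. 112.  53.]
top 383 [[539.0, 169.0, 2.0], [586.0, 203.0, 36.0], [613.0, 222.0, 68.0]]
clock 33.9 pos [571.7  68.3  31.7] ft [ 0.3 -0.  -0.1] tq [-0.1   -0.004  0.008] F 15.8
```

Nearly level. I lower a few more mm to seat it flat, then release and retreat upward.

play_rows:
  travel:
    - [-0.001,0,0.004]
    - [-0.001,0,0.007]
    - [-0.001,0,0.01]
    - [-0.001,0,0.01]
    - [-0.001,0,0.01]
  twist: [0,0,0,0,0]
  jaw: [0.0134,0.0134,0.0134,0.0134,0.0134]

```text
clock: 34.4
position: [572.4, 65.7, 22.4]
ee_rot: [2.221, 2.221, -0.0]
ft_force: [-0.5, -2.8, 1.6]
width: 13.5
grasp_force: 16.2
```

```bash
python3 -c "
from h import *
side()"
```

```text
scene 626 [[531.0, 137.0, 2.0], [561.0, 187.0, 39.0], [617.0, 221.0, 65.0]]
 wood 66 pitch 176.3 [579. 114.  48.]
top 387 [[540.0, 167.0, 2.0], [586.0, 202.0, 32.0], [613.0, 220.0, 68.0]]
clock 34.5 pos [572.4  66.   22.4] ft [-0.4 -2.7  3. ] tq [-0.501 -0.045 -0.011] F 16.2
```

Seated flat. Releasing gently and rising.

play_rows:
  travel:
    - [0,0,-0.001]
    - [0,0,-0.001]
    - [0,0,-0.001]
    - [0,0,-0.001]
    - [0,0,-0.001]
    - [0,0,-0.02]
    - [0,0,-0.06]
    - [0,0,-0.1]
    - [0,0,-0.15]
    - [0,0,-0.2]
    - [0,0,-0.24]
    - [0,0,-0.24]
    - [0,0,-0.24]
  twist: [0,0,0,0,0,0,0,0,0,0,0,0,0]
  jaw: [0.0145,0.02,0.035,0.04,0.04,0.04,0.04,0.04,0.04,0.04,0.04,0.04,0.04]

```text
clock: 35.8
position: [572.2, 66.4, 262.9]
ee_rot: [2.22, 2.222, 0.003]
ft_force: [-0.2, 0.1, -0.9]
width: 39.6
grasp_force: 0.0
```

```bash
python3 - <<'E'
from h import *
side();sweets()
from station import sense
print(sense()["qvel"].round(3))
a=cv2.imread("pics/scene_last.png")[90:290,230:430]
cv2.imwrite("pics/crop9.png",cv2.resize(a,(600,600),interpolation=2))
# pull position
q=cv2.imread("pics/scene_last.png");h=cv2.cvtColor(q,cv2.COLOR_BGR2HSV)
o=(h[...,0]>6)&(h[...,0]<20)&(h[...,1]>190)&(h[...,2]>120);o[:,:270]=0;o[:200]=0;o[240:]=0;o[:,310:]=0
q0=cv2.imread("pics/scene0.png");h0=cv2.cvtColor(q0,cv2.COLOR_BGR2HSV)
o0=(h0[...,0]>6)&(h0[...,0]<20)&(h0[...,1]>190)&(h0[...,2]>120);o0[:,:270]=0;o0[:200]=0;o0[240:]=0;o0[:,310:]=0
print(np.argwhere(o).mean(0),np.argwhere(o0).mean(0))
E
```

```text
scene 620 [[531.0, 139.0, 3.0], [563.0, 189.0, 39.0], [617.0, 222.0, 64.0]]
 wood 99 pitch 0.8000000000000114 [577. 111.  49.]
top 11 [[563.0, 218.0, 58.0], [577.0, 221.0, 62.0], [591.0, 222.0, 68.0]]
clock 35.9 pos [571.   66.5 260.6] ft [-0.3 -0.8 -0.3] tq [ 0.011 -0.013 -0.002] F 0.0
scene red 20 [367. 188.] [439. 333.  29.]
scene red 25 [356. 194.] [441. 286.  23.]
scene yellow 52 [362. 192.] [444. 311.  24.]
scene green 21 [362. 197.] [466. 289.  25.]
top red 43 [190. 218.] [434. 288.  28.]
top red 42 [174. 219.] [432. 333.  34.]
top yellow 98 [182. 219.] [433. 311.  29.]
top green 40 [189. 209.] [460. 290.  29.]
[ 0.001  0.003  0.001 -0.006 -0.001  0.001 -0.001]
[216.2 287.1] [216.2 287.1]
```

View pics/crop9.png

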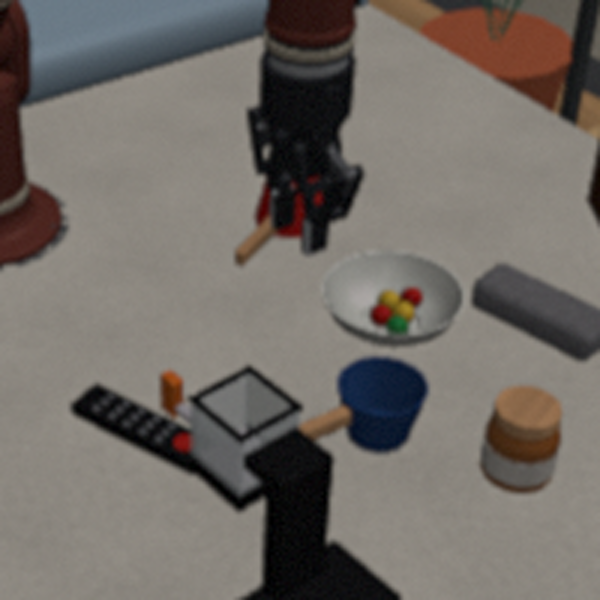

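The scoop stands upright at (383,400), all five sweets are in the bowl at (398,305), and the pull is home at (172,390). The gripper touches nothing, so I hand in.

```bash
python3 -c "
from station import job_done
print(job_done())"
```

```text
the job is handed in; nothing more can be done
None
```

I handed the job in at about 36 s: all five sweets are in the bowl, the scoop stands empty and upright on the table, the gate was eased home, and the gripper is clear; no verdict was returned.

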